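Put the laundry bottles back on their own drip trays

ROBOT

A 6-joint arm with a two-finger parallel gripper is mounted at the origin on the work surface. World frame = base frame: x ahead of the robot, y to its left, z up, the work surface at z = 0. Lengths are in m, angles in rad, forces in N, time in s.
With the tool pointing down it reaches from about 0.375 to 0.9 m from the base axis. Payload 3.1 kg.
Tool frame: the origin (TCP) lies midway between the tips of the shut fingers; the grasp point (between the pads) lies 19 mm behind it; z points along the fingers, y is the line along which they close (so a half turn about z gives the same grasp; the last joint's range is limited). The gripper opens to 85 mm and grips with 20 to 120 N. Pads are 22 mm wide; open, the fingers measure 114 mm over their backs; the gripper's body (76 mm by 85 mm) begins 54 mm behind the grasp point. The pads swing forward as they close: fully open they stand 13 mm farther back than shut.
Start: joints at [1.105, 0.527, 1.433, -0, 1.181, -0.178], TCP at [0.177, 0.599, 0.231] pointing down, gripper open.
Joint ranges: [-3.08, 3.08], [-0.75, 2.2], [0.22, 2.44], [-1.43, 4.57], [0, 2.65], [-2.85, 2.85]. Speed limits (rad/s): [2.79, 2.79, 3.14, 3.14, 3.14, 3.14].

INTERFACE

Orientations are given as a unit quaternion [x, y, z, w].
In Python, from station import manip gives the robot as it stands.
- The arm moves only by the tool drive_tool, never from a script. Its argument "motion" is a list that holds one entry, the list of rows, each a list of 5 numbers: the finger opening in mm, from 0 to 85.4, then the shift along the tool's x, y, z in units of 30 mm (1.0 is 30 mm), then the turn about the tool's z in units of 8 degrees (1.0 is 8 degrees). In form: [[[fingers, x, y, z, yaw], ...]]. A call has 1 to 10 rows; each row is the pose to reach, as a shift and turn from the pose commanded when the call began, along the tool's axes at that moment; what a row does not reach only later rows make up. A row lasts 1/10 s, in which the tool goes at most 50 mm and 8.59 degrees, less where a joint would pass 70% of its speed; a pose out of reach is approached as far as the arm can. A call with a gripper value outside its range is refused whole. The fingers move at their own pace and stop on an object; "squeeze" is the grip in N (left out, the last holds). Time passes only in rows, so rows that repeat a pose let the fingers close. It gives the time, the measured TCP pose, the force, the opening and the grip force at its end, in the units of the state.
- manip.sense(): the state, without advancing time (a new reading comes with each control period).
- manip.snapshot(name): name is "scene" or "side" or "wrist"; returns the picture (384x512x3 uint8, red, green, blue); there is no depth.
- manip.camera_model(name): a dict with "fov_y" (degrees; the focal length in pixels is half the picture's height over the tangent of half this angle, whatever the lens; pixels are square), "cx", "cy" (the principal point, pixels), "origin" and "orientation" of the camera in the world. Camera axes: x right, y up, looking along -z (the intrinsics and any distortion apply to the point x, -y, -z); pixel columns grow to the right and rows downward; lengths in m; the calibration is good to about 2 mm. A picture is of the moment at which its call begins: read the wrist's pose just before it. camera_model takes no time and is no camera call; for the wrist camera it gives the pose at the moment of the call.
- manip.sign_off(): hands the job in; it is judged then, once.
The state is a dict: "t": time; "q": joint angles; "qd": joint speeds; "tau": joint torques, N m; "tcp_pos": TCP position; "tool_rot": TCP orientation; "force": force on the tool from outside, world axes, zero at the start; "ft_torque": the same for the moment, N m; "finger_gap": opening from 0.0 (shut) to 1.0 (fully open); "gripper_force": force on a finger pad.
Only numpy, scipy, OpenCV 4.12 (cv2) and the standard library are available. Lean on these libraries where they do the work, as an engineer would, in place of code of your own. Each camera call takes 0.05 s, during which the arm holds its last target. There are 200 camera calls.

TASK

The three laundry bottles on the counter are standing in each other's drip trays: rearrange them so that each stands upright, flat in the middle of the tray of its own colour, using the empty black tray (or a clear piece of counter) to park a bottle on the way. Set the bottles down rather than dropping them, never tip one over, and leave the cup, the basket and the brush where they are.

Things in the scene. Friction and masses are not known exactly. Their poses are not given: they have to be found in the camera images.
- blue_bottle: Detergent bottle: an upright round blue plastic bottle with a white paper band and a white screw cap; body 56 mm in diameter, straight-sided from its foot up to 112 mm, then a shoulder; cap 32 mm in diameter, from 124 mm up to the top at 150 mm. About 0.3 kg, rigid. Origin: centre of its underside; z up its axis. At the start it stands in one of the trays.
- green_bottle: Softener bottle: an upright round green plastic bottle with a white paper band and a white screw cap; body 60 mm in diameter, straight-sided from its foot up to 112 mm, then a shoulder; cap 44 mm in diameter, from 124 mm up to the top at 142 mm. About 0.3 kg, rigid. Origin: centre of its underside; z up its axis. At the start it stands in one of the trays.
- red_bottle: Stain-remover bottle: an upright round red plastic bottle with a white paper band and a white screw cap; body 50 mm in diameter, straight-sided from its foot up to 112 mm, then a shoulder; cap 24 mm in diameter, from 124 mm up to the top at 155 mm. About 0.3 kg, rigid. Origin: centre of its underside; z up its axis. At the start it stands in one of the trays.
- blue_tray: Home of the blue bottle: a shallow round blue plastic drip tray stuck to the counter (it does not move), 92 mm outside diameter, 10 mm high; inside, a flat floor 84 mm across lies 5 mm above the counter, inside a rim 5 mm high. Origin: centre of its underside, on the counter.
- green_tray: Home of the green bottle: a shallow round green plastic drip tray stuck to the counter (it does not move), 92 mm outside diameter, 10 mm high; inside, a flat floor 84 mm across lies 5 mm above the counter, inside a rim 5 mm high. Origin: centre of its underside, on the counter.
- red_tray: Home of the red bottle: a shallow round red plastic drip tray stuck to the counter (it does not move), 92 mm outside diameter, 10 mm high; inside, a flat floor 84 mm across lies 5 mm above the counter, inside a rim 5 mm high. Origin: centre of its underside, on the counter.
- spare_tray: Spare tray, empty at the start: a shallow round black plastic drip tray stuck to the counter (it does not move), 92 mm outside diameter, 10 mm high; inside, a flat floor 84 mm across lies 5 mm above the counter, inside a rim 5 mm high. Origin: centre of its underside, on the counter.
- cup: White ceramic cup, 72 mm across the rim, 75 mm high, loose; not to be disturbed. Origin: centre of its underside.
- basket: Cream open box-shaped basket, 100 x 140 x 60 mm high, loose; not to be disturbed. Origin: centre of its underside.
- brush: Flat hand brush, wooden handle, steel ferrule and grey bristles, 200 mm long, 42 mm wide, 20 mm high, lying loose on the counter; not to be disturbed. Origin: on the counter under the middle of its length; handle towards its own -x.
Mind the look-alikes: they are no part of the job. Of the things shaped like the red_tray, the red one is meant.

How it is judged:
By the outcome, as a careful person would: the job done as asked, in the order asked, and still so for the second after the job is handed in, with the robot touching nothing.
It also fails if it takes over 104 s, if anything falls off the work surface, if the arm or the gripper's body presses on something with over 40 N, if the wrist force passes 120 N, or if a joint passes its speed limit or range.

## Working session

There is one attempt and no reset: what is moved stays moved. The work goes in short steps, Python scripts to look and compute and a tool call to move; the robot and the scene stay as the last step left them, time stands still between calls to the robot, and variables do not carry over. Pictures are saved under pics/ and viewed, at most 14 in all, crops included, and the job is handed in when it is done.

Besides the shell and the picture viewer there is one more tool, called by a JSON object that holds its "fn" and its "kwargs". drive_tool: Moves the arm, as the interface text tells. Its arguments: {"type":"object","properties":{"motion":{"type":"array","items":{"type":"array","items":{"type":"array","items":{"type":"number"}}}},"squeeze":{"type":"number"}},"required":["motion"]}

```bash
mkdir -p pics; ls; python3 - <<'E'
from station import manip
import cv2
for n in ("scene","side"):
    im=manip.snapshot(n); cv2.imwrite(f"pics/{n}0.png",im[:,:,::-1]); print(n,manip.camera_model(n))
s=manip.sense(); print(s)
E
```

```text
pics
scene {'fov_y': 53.854301423743095, 'cx': 261.661694754463, 'cy': 197.0351709055133, 'origin': array([1.07213493, 0.07465231, 0.59818998]), 'orientation': array([0.21314572, 0.26600247, 0.72123068, 0.60302395])}
side {'fov_y': 55.290977528185266, 'cx': 253.0152825780881, 'cy': 194.55401743524806, 'origin': array([ 0.22699229, -0.47946419,  0.51986514]), 'orientation': array([ 0.40841512, -0.1448958 , -0.31709398,  0.8435957 ])}
{'t': 0.1, 'q': array([ 1.10550769e+00,  5.28381180e-01,  1.43376110e+00, -2.08518237e-05,
        1.18141615e+00, -1.78512960e-01]), 'qd': array([-0.00046003, -0.00274718, -0.00258128, -0.00072341,  0.00068113,
        0.00057889]), 'tau': array([-1.72292366e-04, -4.43304920e+01, -1.78586286e+01, -2.34800982e-04,
        3.88751883e-03, -9.28833032e-06]), 'tcp_pos': array([0.17648073, 0.59889731, 0.23043074]), 'tool_rot': array([ 1.42893002e-01,  9.89737654e-01, -9.35451214e-04, -3.01809612e-04]), 'force': array([ 0.67926483,  0.49184459, -0.34761838]), 'ft_torque': array([ 0.05009424,  0.03673172, -0.01537928]), 'gripper_force': 0.0, 'finger_gap': 0.9977802840800852}
```

View pics/scene0.png

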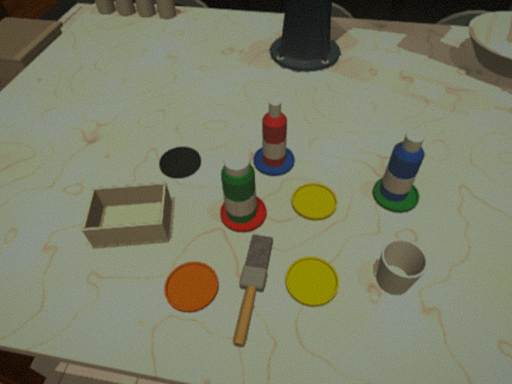

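View pics/side0.png

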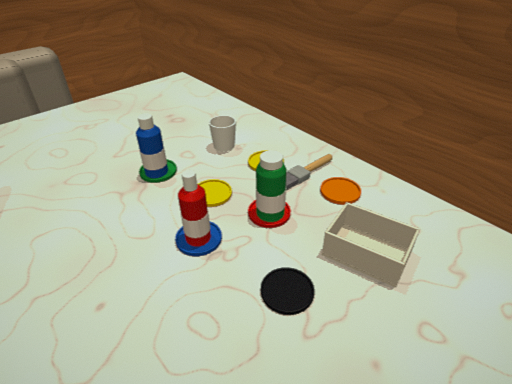

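```bash
cat > h.py <<'E'
import numpy as np, cv2
from scipy.spatial.transform import Rotation as R
from scipy.optimize import least_squares
from station import manip
def rays(cam,uv):
    f=192/np.tan(np.radians(cam["fov_y"])/2); uv=np.asarray(uv,float)
    d=np.c_[(uv[:,0]-cam["cx"])/f,-(uv[:,1]-cam["cy"])/f,-np.ones(len(uv))]
    return R.from_quat(cam["orientation"]).apply(d)
def cast(cam,uv,z):
    d=rays(cam,uv); o=cam["origin"]; return (o+d*((z-o[2])/d[:,2])[:,None])[:,:2]
def project(cam,P):
    f=192/np.tan(np.radians(cam["fov_y"])/2); p=R.from_quat(cam["orientation"]).inv().apply(np.atleast_2d(P)-cam["origin"])
    return np.c_[cam["cx"]-f*p[:,0]/p[:,2],cam["cy"]+f*p[:,1]/p[:,2]]
def mask(im,col):
    h,s,v=[c.astype(int) for c in cv2.split(cv2.cvtColor(im,cv2.COLOR_RGB2HSV))]
    m={"red":((h<6)|(h>170))&(s>150)&(v>70),"green":(h>45)&(h<85)&(s>120)&(v>25),
       "blue":(h>100)&(h<130)&(s>120)&(v>40),"black":(v<45)&(s<140)}[col]
    return m.astype(np.uint8)
def comp(m,seed,rad):
    "pixels of mask within rad of seed"
    vs,us=np.nonzero(m); k=np.hypot(us-seed[0],vs-seed[1])<rad; return np.c_[us,vs][k]
def tray(cams,pts):
    "joint fit of 46 mm cylinder outline, 10 mm high"
    H=[cv2.convexHull(p.astype(np.int32))[:,0].astype(float) for p in pts]
    def res(c):
        out=[]
        for cam,h in zip(cams,H):
            a,b=cast(cam,h,0.),cast(cam,h,.01); n=cam["origin"][:2]-c
            near=(b-c)@n>0
            out.append(np.hypot(*(np.where(near[:,None],a,b)-c).T)-.046)
        return np.concatenate(out)
    c0=np.mean([cast(c,h,.01).mean(0) for c,h in zip(cams,H)],0)
    return least_squares(res,c0,loss="soft_l1",f_scale=.001,diff_step=1e-3),res
def bottle(cams,pts):
    "axis from silhouette azimuths in the views"
    A=[];b=[]
    for cam,p in zip(cams,pts):
        d=rays(cam,p); m=d[:,:2].mean(0); m/=np.hypot(*m); n=np.array([-m[1],m[0]])
        t=np.arctan2(d[:,:2]@n,d[:,:2]@m); lo,hi=np.percentile(t,[1.,99.]); a=(lo+hi)/2
        u=np.cos(a)*m+np.sin(a)*n; nn=np.array([-u[1],u[0]]); A.append(nn); b.append(nn@cam["origin"][:2])
    return np.linalg.lstsq(np.array(A),np.array(b),rcond=None)[0]
E
python3 - <<'E'
from h import *
cams=[manip.camera_model(n) for n in("scene","side")]
ims=[cv2.imread(f"pics/{n}0.png")[:,:,::-1].copy() for n in("scene","side")]
def biggest(m,seed):
    n,l,st,_=cv2.connectedComponentsWithStats(m); 
    vs,us=np.nonzero(l); i=np.argmin(np.hypot(us-seed[0],vs-seed[1])); k=l[vs[i],us[i]]
    vs,us=np.nonzero(l==k); return np.c_[us,vs]
B={"red":[(274,122),(194,205)],"green":[(238,180),(272,180)],"blue":[(405,157),(150,137)]}
T={"blue":[(270,170),(199,248)],"red":[(243,225),(270,222)],"green":[(393,207),(150,175)],"black":[(180,162),(287,290)]}
for k,s in B.items():
    p=[biggest(mask(i,k),q) for i,q in zip(ims,s)]
    print("bottle",k,bottle(cams,p).round(4),[(len(x),x.min(0).tolist(),x.max(0).tolist()) for x in p])
for k,s in T.items():
    p=[biggest(mask(i,k),q) for i,q in zip(ims,s)]
    r,res=tray(cams,p); print("tray",k,r.x.round(4),[tray([c],[q])[0].x.round(4) for c,q in zip(cams,p)],np.abs(res(r.x)).mean().round(4),[(len(x),x.min(0).tolist(),x.max(0).tolist()) for x in p])
for n,s in {"cup":[(400,270),(223,140)],"basketcorner":[(90,240),(330,245)],"y1":[(314,202),(215,193)],"brush":[(262,237),(290,180)],"brushend":[(240,342),(330,157)]}.items():
    print(n,[cast(c,[q],.02).round(3)[0] for c,q in zip(cams,s)])
E
```

```text
bottle red [ 0.4729 -0.0167] [(523, [263, 114], [285, 143]), (763, [178, 185], [206, 220])]
bottle green [ 0.6297 -0.057 ] [(523, [222, 167], [253, 200]), (749, [256, 164], [285, 196])]
bottle blue [0.525  0.2414] [(365, [394, 143], [423, 176]), (561, [136, 125], [162, 153])]
tray blue [ 0.4735 -0.0145] [array([ 0.4689, -0.0181]), array([ 0.4753, -0.0139])] 0.0031 [(443, [254, 149], [293, 174]), (671, [176, 222], [220, 255])]
tray red [ 0.6315 -0.0514] [array([ 0.6276, -0.054 ]), array([ 0.6317, -0.0505])] 0.0023 [(543, [221, 198], [265, 230]), (399, [248, 200], [290, 227])]
tray green [0.5271 0.2457] [array([0.5256, 0.2455]), array([0.5323, 0.248 ])] 0.0033 [(582, [373, 179], [418, 211]), (277, [140, 160], [175, 181])]
tray black [ 0.5168 -0.22  ] [array([ 0.514 , -0.2221]), array([ 0.517 , -0.2198])] 0.003 [(936, [160, 148], [199, 177]), (1898, [261, 268], [313, 314])]
cup [array([0.718, 0.241]), array([0.723, 0.23 ])]
basketcorner [array([ 0.754, -0.312]), array([ 0.639, -0.21 ])]
y1 [array([0.594, 0.083]), array([0.571, 0.059])]
brush [array([ 0.693, -0.003]), array([ 0.728, -0.018])]
brushend [array([ 0.885, -0.001]), array([ 0.871, -0.016])]
```

```bash
cat >> h.py <<'E'
def goto(x,y,z):
    s=manip.sense(); r=R.from_quat(s["tool_rot"]); d=r.inv().apply(np.array([x,y,z])-s["tcp_pos"])
    print("tcp",s["tcp_pos"].round(4),"t",round(s["t"],2),"shift units",(d/.03).round(3),"dist",np.linalg.norm(d).round(3),
          "tilt",r.apply([0,0,1]).round(4),"yaw x-axis deg",np.degrees(np.arctan2(*r.apply([1,0,0])[1::-1])).round(2))
E
python3 - <<'E'
from h import *
c=manip.camera_model("wrist"); s=manip.sense(); r=R.from_quat(s["tool_rot"])
print(c, r.inv().apply(c["origin"]-s["tcp_pos"]), r.inv().apply(R.from_quat(c["orientation"]).apply([0,0,-1])))
for x,y in((.473,-.016),(.45,.02),(.5168,-.22)): goto(x,y,.33)
E
```

```text
{'fov_y': 71.86005077603691, 'cx': 255.24178285251017, 'cy': 195.871146652889, 'origin': array([0.09830371, 0.62228378, 0.37278881]), 'orientation': array([-0.12800212, -0.09414279,  0.59150544,  0.79048966])} [ 8.16464376e-02  4.29393387e-05 -1.42331485e-01] [-3.14055953e-01 -5.09553147e-04  9.49404339e-01]
tcp [0.1765 0.5989 0.2304] t 0.1 shift units [-15.277 -16.87   -3.291] dist 0.69 tilt [-9.0e-04 -1.8e-03 -1.0e+00] yaw x-axis deg 163.57
tcp [0.1765 0.5989 0.2304] t 0.1 shift units [-14.202 -15.936  -3.293] dist 0.648 tilt [-9.0e-04 -1.8e-03 -1.0e+00] yaw x-axis deg 163.57
tcp [0.1765 0.5989 0.2304] t 0.1 shift units [-18.601 -22.98   -3.281] dist 0.892 tilt [-9.0e-04 -1.8e-03 -1.0e+00] yaw x-axis deg 163.57
```

{"fn": "drive_tool", "kwargs": {"motion": [[[85,-15.3,-16.9,-3.3,0],[85,-15.3,-16.9,-3.3,0],[85,-15.3,-16.9,-3.3,0],[85,-15.3,-16.9,-3.3,0],[85,-15.3,-16.9,-3.3,0],[85,-15.3,-16.9,-3.3,0],[85,-15.3,-16.9,-3.3,0],[85,-15.3,-16.9,-3.3,0],[85,-15.3,-16.9,-3.3,0],[85,-15.3,-16.9,-3.3,0]]], "squeeze": 40}}

```text
t: 1.1
tcp_pos: [0.3917, 0.1518, 0.3032]
tool_rot: [0.143, 0.99, 0.0, -0.0]
force: [-0.4, 0.4, -0.1]
finger_gap: 0.998
gripper_force: 0.0
```

```bash
python3 - <<'E'
from h import *
goto(.473,-.016,.33)
E
```

```text
tcp [0.3917 0.1518 0.3032] t 1.1 shift units [-4.181 -4.598 -0.896] dist 0.188 tilt [-1.e-04  1.e-04 -1.e+00] yaw x-axis deg 163.57
```

{"fn": "drive_tool", "kwargs": {"motion": [[[85,-4.18,-4.6,-0.9,-1],[85,-4.18,-4.6,-0.9,-2.05],[85,-4.18,-4.6,-0.9,-2.05],[85,-4.18,-4.6,-0.9,-2.05],[85,-4.18,-4.6,-0.9,-2.05],[85,-4.18,-4.6,-0.9,-2.05],[85,-4.18,-4.6,-0.9,-2.05]]]}}

```text
t: 1.8
tcp_pos: [0.4716, -0.0132, 0.3293]
tool_rot: [0.0, 1.0, 0.001, -0.001]
force: [0.2, 0.3, 0.5]
finger_gap: 0.994
gripper_force: 0.0
```

```bash
python3 - <<'E'
from h import *
goto(.473,-.016,.33)
c=manip.camera_model("wrist"); im=manip.snapshot("wrist"); cv2.imwrite("pics/w1.png",im[:,:,::-1])
print(manip.sense()["q"].round(2),c)
E
```

```text
tcp [ 0.4716 -0.0132  0.3293] t 1.8 shift units [-0.047 -0.095 -0.025] dist 0.003 tilt [-0.0023  0.0012 -1.    ] yaw x-axis deg 179.99
[-0.26  0.2   1.67  0.    1.27 -1.84] {'fov_y': 71.86005077603691, 'cx': 255.24178285251017, 'cy': 195.871146652889, 'origin': array([ 0.39028056, -0.01312751,  0.47178751]), 'orientation': array([-0.11128991, -0.11199717,  0.69827932,  0.69819566])}
```

View pics/w1.png

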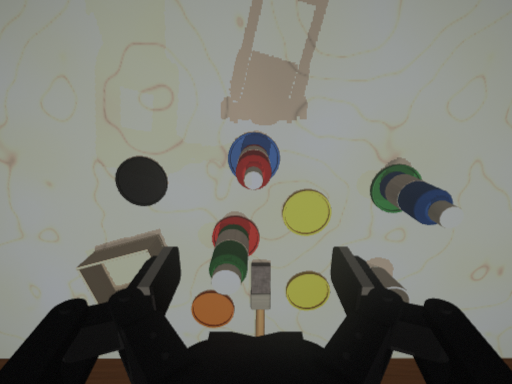

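```bash
cat >> h.py <<'E'
def biggest(m,seed):
    n,l,st,_=cv2.connectedComponentsWithStats(m)
    vs,us=np.nonzero(l); i=np.argmin(np.hypot(us-seed[0],vs-seed[1])); k=l[vs[i],us[i]]
    vs,us=np.nonzero(l==k); return np.c_[us,vs]
def cap(im,cam,seed,z,rad):
    "bright blob near seed -> axis xy at cap-top height"
    h,s,v=cv2.split(cv2.cvtColor(im,cv2.COLOR_RGB2HSV)); g=np.zeros_like(v); cv2.circle(g,seed,rad,1,-1)
    t=np.percentile(v[g>0],90)*.9; p=biggest(((v>t)&(s<60)&(g>0)).astype(np.uint8),seed); c,r=cv2.minEnclosingCircle(p.astype(np.int32))
    return cast(cam,[c],z)[0].round(4),np.round(c,1),round(r,1),len(p)
E
python3 - <<'E'
from h import *
c=manip.camera_model("wrist"); im=cv2.imread("pics/w1.png")[:,:,::-1].copy()
B={"red":(252,160),"green":(228,260),"blue":(425,200)}
for k,s in B.items():
    p=biggest(mask(im,k),s); d=rays(c,p)
    x,y={"red":(.4729,-.0167),"green":(.6297,-.057),"blue":(.525,.2414)}[k]
    m=np.array([x,y])-c["origin"][:2]; L=np.hypot(*m); m/=L; n=np.array([-m[1],m[0]])
    t=np.arctan2(d[:,:2]@n,d[:,:2]@m); lo,hi=np.percentile(t,[1,99]); print(k,len(p),"lateral error mm",1e3*L*(lo+hi)/2,"width",1e3*L*(hi-lo))
for k,s in {"blue":(240,150),"red":(250,235),"green":(385,200),"black":(141,181)}.items():
    p=biggest(mask(im,k),s); r,res=tray([c],[p]); print("tray",k,len(p),r.x.round(4),np.abs(res(r.x)).mean().round(4),p.min(0),p.max(0))
print(cap(im,c,(253,180),.160,12)); print(cap(im,c,(449,215),.155,14)); print(cap(im,c,(226,283),.147,18))
E
```

```text
red 497 lateral error mm 1.1946940763583433 width 45.277861373253536Traceback (most recent call last):
  File "<stdin>", line 5, in <module>
  File "h.py", line 48, in biggest
    vs,us=np.nonzero(l); i=np.argmin(np.hypot(us-seed[0],vs-seed[1])); k=l[vs[i],us[i]]
                           ~~~~~~~~~^^^^^^^^^^^^^^^^^^^^^^^^^^^^^^^^^
    return _wrapfunc(a, 'argmin', axis=axis, out=out, **kwds)
    return bound(*args, **kwds)
ValueError: attempt to get argmin of an empty sequence
```

```bash
python3 - <<'E'
from h import *
im=cv2.imread("pics/w1.png")[:,:,::-1].copy(); hs=cv2.cvtColor(im,cv2.COLOR_RGB2HSV)
for q in((228,258),(376,190),(425,200),(240,150),(250,238),(141,181),(253,180),(253,160),(226,283)): print(q,hs[q[1],q[0]])
E
```

```text
(228, 258) [60 98 68]
(376, 190) [ 63 111  99]
(425, 200) [110 135  85]
(240, 150) [109 126 115]
(250, 238) [  2 167 148]
(141, 181) [20 20 38]
(253, 180) [110  14 165]
(253, 160) [  1 159 125]
(226, 283) [ 96   8 159]
```

```bash
sed -i 's/(s>120)&(v>25)/(s>75)\&(v>25)/; s/(s>120)&(v>40)/(s>90)\&(v>40)/; s/(s>150)&(v>70)/(s>125)\&(v>60)/; s/(v<45)&(s<140)/(v<60)\&(s<140)/' h.py
python3 - <<'E'
from h import *
c=manip.camera_model("wrist"); im=cv2.imread("pics/w1.png")[:,:,::-1].copy()
B={"red":(252,160),"green":(228,260),"blue":(425,200)}
for k,s in B.items():
    p=biggest(mask(im,k),s); d=rays(c,p)
    x,y={"red":(.4729,-.0167),"green":(.6297,-.057),"blue":(.525,.2414)}[k]
    m=np.array([x,y])-c["origin"][:2]; L=np.hypot(*m); m/=L; n=np.array([-m[1],m[0]])
    t=np.arctan2(d[:,:2]@n,d[:,:2]@m); lo,hi=np.percentile(t,[1,99]); print(k,len(p),"lateral error mm",1e3*L*(lo+hi)/2,"width",1e3*L*(hi-lo))
for k,s in {"blue":(240,150),"red":(250,235),"green":(385,200),"black":(141,181)}.items():
    p=biggest(mask(im,k),s); r,res=tray([c],[p]); print("tray",k,len(p),r.x.round(4),np.abs(res(r.x)).mean().round(4),p.min(0),p.max(0))
print(cap(im,c,(253,180),.160,12)); print(cap(im,c,(449,215),.155,14)); print(cap(im,c,(226,283),.147,18))
cams=[manip.camera_model(n) for n in("scene","side")]
for n,cam in zip(("scene","side"),cams):
    i2=cv2.imread(f"pics/{n}0.png")[:,:,::-1].copy()
    T={"scene":{"blue":(270,170),"red":(243,225),"green":(393,207),"black":(180,162)},"side":{"blue":(199,248),"red":(270,222),"green":(150,175),"black":(287,290)}}[n]
    for k,s in T.items():
        p=biggest(mask(i2,k),s); r,res=tray([cam],[p]); print(n,k,len(p),r.x.round(4),np.abs(res(r.x)).mean().round(4))
E
```

```text
red 581 lateral error mm 1.323682802137369 width 46.51763319475955
green 737 lateral error mm 1.3042939710317762 width 55.73576798511252
blue 717 lateral error mm 1.3834009257965105 width 51.648240077654144
tray blue 896 [ 0.4748 -0.0154] 0.0009 [228 133] [279 175]
tray red 589 [ 0.6324 -0.0518] 0.0012 [212 217] [258 254]
tray green 663 [0.5312 0.2493] 0.0017 [372 165] [420 212]
tray black 1945 [ 0.5155 -0.2183] 0.0016 [116 157] [166 205]
(array([ 0.4747, -0.0153]), array([253. , 181.9]), 10.1, 257)
(array([0.5201, 0.2379]), array([449.2, 215.1]), 13.9, 429)
(array([ 0.6297, -0.0546]), array([226., 283.]), 18.0, 673)
scene blue 484 [ 0.4682 -0.0173] 0.0025
scene red 545 [ 0.6275 -0.054 ] 0.0021
scene green 684 [0.528  0.2455] 0.001
scene black 976 [ 0.5196 -0.2206] 0.0026
side blue 695 [ 0.4749 -0.0141] 0.0016
side red 416 [ 0.6316 -0.0508] 0.0013
side green 312 [0.5306 0.247 ] 0.0014
side black 1937 [ 0.5157 -0.2208] 0.0021
```

{"fn": "drive_tool", "kwargs": {"motion": [[[85,-0.1,-0.06,1.5,0],[85,-0.1,-0.06,3.0,0],[85,-0.1,-0.06,4.5,0],[85,-0.1,-0.06,6,0],[85,-0.1,-0.06,7.1,0],[85,-0.1,-0.06,7.7,0],[85,-0.1,-0.06,7.9,0],[85,-0.1,-0.06,7.9,0]]]}}

```text
t: 2.65
tcp_pos: [0.4751, -0.0148, 0.0926]
tool_rot: [-0.001, 1.0, 0.0, -0.001]
force: [-0.8, -1.0, 0.4]
finger_gap: 0.998
gripper_force: 0.0
```

```bash
python3 - <<'E'
from h import *
goto(.4747,-.0153,.092)
c=manip.camera_model("wrist"); im=manip.snapshot("wrist"); cv2.imwrite("pics/w2.png",im[:,:,::-1])
E
```

```text
tcp [ 0.4751 -0.0148  0.0926] t 2.65 shift units [ 0.013 -0.018  0.019] dist 0.001 tilt [-1.8e-03  5.0e-04 -1.0e+00] yaw x-axis deg -179.92
```

View pics/w2.png

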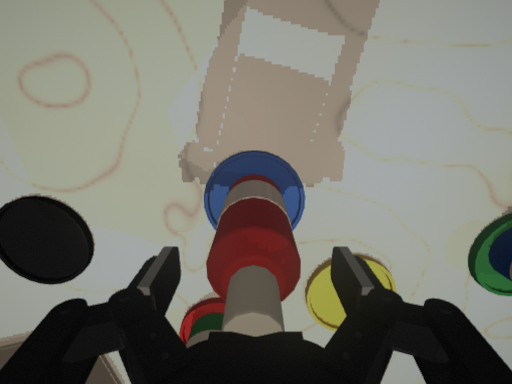

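{"fn": "drive_tool", "kwargs": {"motion": [[[60,0,0,0,0],[54,0,0,0,0],[40,0,0,0,0],[30,0,0,0,0],[30,0,0,0,0],[30,0,0,0,0],[30,0,0,0,0]]], "squeeze": 45}}

```text
t: 3.4
tcp_pos: [0.4765, -0.016, 0.0944]
tool_rot: [0.0, 1.0, -0.0, 0.001]
force: [-0.7, 2.3, 7.0]
finger_gap: 0.565
gripper_force: 45.6
```

{"fn": "drive_tool", "kwargs": {"motion": [[[30,0,0,-0.3,0],[30,0,0,-0.9,0],[30,0,0,-2.0,0],[30,0,0,-2.0,0],[30,-0.3,-1.5,-2.0,0],[30,-0.6,-3,-2.0,0],[30,-0.9,-4.5,-2.0,0],[30,-1.2,-6,-2.0,0],[30,-1.3,-6.8,-2.0,0],[30,-1.3,-6.8,-2.0,0]]]}}

```text
t: 4.4
tcp_pos: [0.5154, -0.2244, 0.1523]
tool_rot: [0.002, 1.0, -0.001, 0.001]
force: [-0.7, 0.1, -3.0]
finger_gap: 0.566
gripper_force: 47.9
```

```bash
python3 - <<'E'
from h import *
goto(.5155,-.2195,.097)
print(manip.sense()["gripper_force"],manip.sense()["finger_gap"],manip.sense()["force"])
c=manip.camera_model("wrist"); im=manip.snapshot("wrist"); cv2.imwrite("pics/w3.png",im[:,:,::-1])
E
```

```text
tcp [ 0.5154 -0.2244  0.1523] t 4.4 shift units [0.    0.168 1.843] dist 0.056 tilt [ 0.0017 -0.0023 -1.    ] yaw x-axis deg 179.72
47.91451608762145 0.5660164468214252 [-0.68661437  0.0760377  -2.98033444]
```

View pics/w3.png

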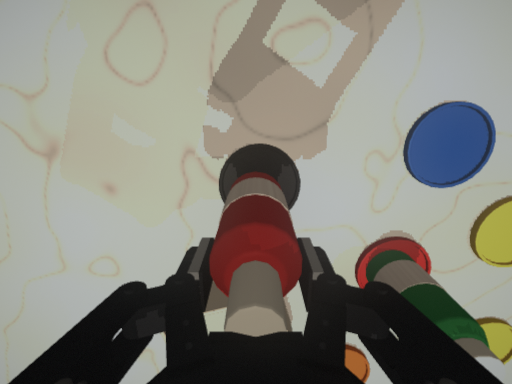

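{"fn": "drive_tool", "kwargs": {"motion": [[[30,0,0,0,0],[30,0,0,0,0],[30,0,0,0.8,0],[30,0,0,1.4,0],[30,0,0,1.7,0],[30,0,0,1.8,0],[30,0,0,1.8,0]]]}}

```text
t: 5.15
tcp_pos: [0.5147, -0.2195, 0.0989]
tool_rot: [-0.0, 1.0, 0.0, -0.0]
force: [0.2, 0.4, -2.7]
finger_gap: 0.567
gripper_force: 47.9
```

```bash
python3 - <<'E'
from h import *
goto(.5155,-.2195,.095)
print(manip.sense()["force"])
c=manip.camera_model("wrist"); im=manip.snapshot("wrist"); cv2.imwrite("pics/w4.png",im[:,:,::-1])
p=biggest(mask(im,"blue"),(448,150));
r,res=tray([c],[p]); print("blue tray",r.x,np.abs(res(r.x)).mean(),p.min(0),p.max(0))
E
```

```text
tcp [ 0.5147 -0.2195  0.0989] t 5.15 shift units [-0.026 -0.     0.13 ] dist 0.004 tilt [-3.e-04  2.e-04 -1.e+00] yaw x-axis deg -179.98
[ 0.21131897  0.36924942 -2.74713533]
blue tray [ 0.47387872 -0.0111479 ] 0.0014000216049016394 [433 103] [511 205]
```

{"fn": "drive_tool", "kwargs": {"motion": [[[30,0,0,0.08,0],[30,0,0,0.13,0],[30,0,0,0.15,0],[30,0,0,0.15,0]]]}}

```text
t: 5.6
tcp_pos: [0.5147, -0.2201, 0.0946]
tool_rot: [0.0, 1.0, -0.0, 0.0]
force: [0.0, 0.6, -2.8]
finger_gap: 0.564
gripper_force: 47.9
```

{"fn": "drive_tool", "kwargs": {"motion": [[[30,0,0,0.03,0],[30,0,0,0.06,0],[30,0,0,0.06,0],[30,0,0,0.06,0]]]}}

```text
t: 6.0
tcp_pos: [0.5149, -0.2201, 0.0945]
tool_rot: [0.0, 1.0, -0.0, 0.001]
force: [-2.4, 1.2, 8.8]
finger_gap: 0.567
gripper_force: 49.0
```

{"fn": "drive_tool", "kwargs": {"motion": [[[56,0,0,0,0],[70,0,0,0,0],[85,0,0,0,0],[85,0,0,0,0],[85,0,0,-0.6,0],[85,0,0,-2.2,0],[85,0,0,-3.8,0],[85,0,0,-5.4,0],[85,0,0,-7,0],[85,0,0,-7.5,0]]]}}

```text
t: 7.0
tcp_pos: [0.5169, -0.2214, 0.3236]
tool_rot: [0.0, 1.0, -0.003, 0.004]
force: [0.7, -0.0, -0.1]
finger_gap: 0.999
gripper_force: 0.0
```

```bash
python3 - <<'E'
from h import *
goto(.524,.243,.32)
c=manip.camera_model("wrist"); im=manip.snapshot("wrist"); cv2.imwrite("pics/w5.png",im[:,:,::-1])
E
```

```text
tcp [ 0.5169 -0.2214  0.3236] t 7.0 shift units [-0.231 15.481  0.025] dist 0.464 tilt [ 0.009  -0.0062 -0.9999] yaw x-axis deg 179.98
```

View pics/w5.png

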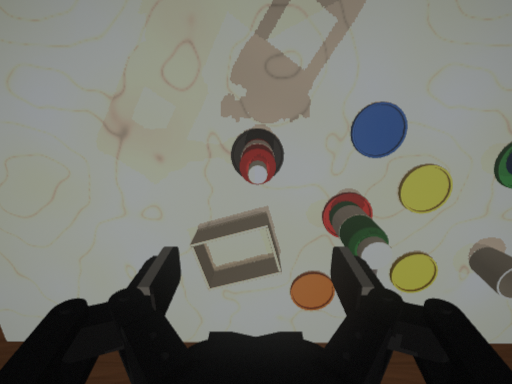

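{"fn": "drive_tool", "kwargs": {"motion": [[[85,-0.25,1.6,0,0],[85,-0.25,3.2,0,0],[85,-0.25,4.8,0,0],[85,-0.25,6.4,0,0],[85,-0.25,8,0,0],[85,-0.25,9.6,0,0],[85,-0.25,11.2,0,0],[85,-0.25,12.8,0,0],[85,-0.25,14.4,0,0],[85,-0.25,15.4,0,0]]]}}

```text
t: 8.05
tcp_pos: [0.5212, 0.2451, 0.316]
tool_rot: [-0.001, 1.0, 0.0, -0.001]
force: [-1.0, -1.1, 0.3]
finger_gap: 0.998
gripper_force: 0.0
```

{"fn": "drive_tool", "kwargs": {"motion": [[[85,0,0,0,0],[85,0,0,0,0],[85,0,0,0,0]]]}}

```text
t: 8.35
tcp_pos: [0.5221, 0.2409, 0.3167]
tool_rot: [0.001, 1.0, -0.001, -0.001]
force: [0.1, -0.8, 0.3]
finger_gap: 0.992
gripper_force: 0.0
```

```bash
python3 - <<'E'
from h import *
c=manip.camera_model("wrist"); im=manip.snapshot("wrist"); cv2.imwrite("pics/w6.png",im[:,:,::-1])
u=project(c,[.524,.243,.155])[0]; print(u,manip.sense()["q"].round(2))
print(cap(im,c,tuple(int(a) for a in u),.155,22),cap(im,c,tuple(int(a) for a in u),.155,26))
for k,X in {"green":(.531,.248),"blue":(.4748,-.015),"red":(.632,-.0513)}.items():
    q=project(c,[*X,.01])[0]; p=biggest(mask(im,k),q); r,res=tray([c],[p]); print(k,len(p),r.x.round(4),np.abs(res(r.x)).mean().round(4),p.min(0),p.max(0))
goto(.525,.243,.09)
E
```

```text
[256.98431787 182.49052102] [ 0.24  0.37  1.45 -0.    1.32 -1.33]
(array([0.5234, 0.2418]), array([256., 182.]), 22.0, 848) (array([0.5234, 0.2418]), array([256., 182.]), 26.0, 1198)
green 697 [0.5307 0.2454] 0.0009 [232 136] [284 180]
blue 2485 [ 0.474  -0.0163] 0.0016 [ 73 101] [129 156]
red 788 [ 0.6307 -0.0531] 0.0013 [ 72 193] [122 239]
tcp [0.5223 0.2407 0.317 ] t 8.4 shift units [-0.099  0.084  7.567] dist 0.227 tilt [-1.3e-03 -8.0e-04 -1.0e+00] yaw x-axis deg 179.88
```

View pics/w6.png

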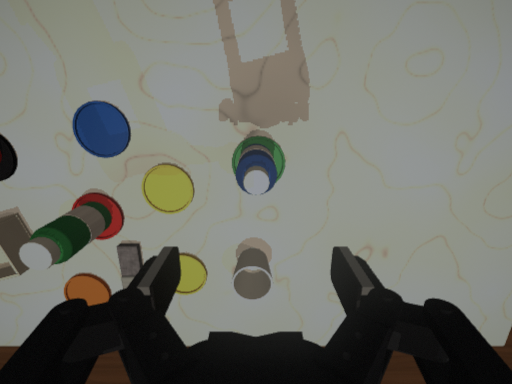

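{"fn": "drive_tool", "kwargs": {"motion": [[[85,-0.05,0.04,1.5,0],[85,-0.05,0.04,3.0,0],[85,-0.05,0.04,4.5,0],[85,-0.05,0.04,6,0],[85,-0.05,0.04,7,0],[85,-0.05,0.04,7.5,0],[85,-0.05,0.04,7.6,0],[85,-0.05,0.04,7.6,0]]]}}

```text
t: 9.2
tcp_pos: [0.5243, 0.2422, 0.0895]
tool_rot: [0.001, 1.0, -0.0, -0.0]
force: [0.1, -0.1, -0.1]
finger_gap: 0.996
gripper_force: 0.0
```

```bash
python3 - <<'E'
from h import *
goto(.5238,.242,.089)
c=manip.camera_model("wrist"); im=manip.snapshot("wrist"); cv2.imwrite("pics/w7.png",im[:,:,::-1])
q=project(c,[.531,.247,.01])[0]; p=biggest(mask(im,"green"),q); r,res=tray([c],[p]); print(len(p),r.x.round(4),np.abs(res(r.x)).mean().round(4),p.min(0),p.max(0))
E
```

```text
tcp [0.5243 0.2422 0.0895] t 9.2 shift units [ 0.017 -0.005  0.018] dist 0.001 tilt [-4.e-04 -2.e-04 -1.e+00] yaw x-axis deg 179.87
2501 [0.531  0.2455] 0.0006 [209 159] [309 235]
```

View pics/w7.png

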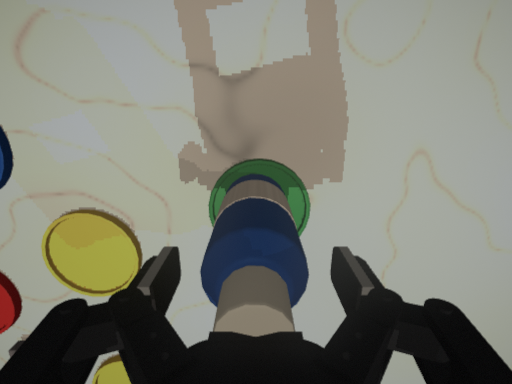

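{"fn": "drive_tool", "kwargs": {"motion": [[[64,0,0,0,0],[60,0,0,0,0],[45,0,0,0,0],[35,0,0,0,0],[35,0,0,0,0],[35,0,0,0,0],[35,0,0,0,0]]], "squeeze": 45}}

```text
t: 9.95
tcp_pos: [0.5249, 0.2431, 0.0914]
tool_rot: [0.0, 1.0, -0.0, 0.001]
force: [-1.2, -1.2, 4.7]
finger_gap: 0.634
gripper_force: 47.0
```

{"fn": "drive_tool", "kwargs": {"motion": [[[35,0,0,-0.3,0],[35,0,0,-0.9,0],[35,0,0,-2.0,0],[35,0,0,-2.0,0]]]}}

```text
t: 10.35
tcp_pos: [0.5266, 0.2442, 0.1536]
tool_rot: [0.0, 1.0, 0.001, 0.004]
force: [1.7, -0.5, -3.4]
finger_gap: 0.642
gripper_force: 48.9
```

```bash
python3 - <<'E'
from h import *
goto(.4745,-.0155,.15)
for n in("scene","side"):
    im=manip.snapshot(n); cv2.imwrite(f"pics/{n}8.png",im[:,:,::-1])
s=[cv2.imread(f"pics/{n}8.png") for n in("scene","side")]; cv2.imwrite("pics/both8.png",cv2.resize(np.hstack(s),(800,300)))
E
```

```text
tcp [0.5266 0.2442 0.1536] t 10.35 shift units [ 1.736 -8.656  0.085] dist 0.265 tilt [ 0.0085  0.0023 -1.    ] yaw x-axis deg 179.99
```

View pics/both8.png

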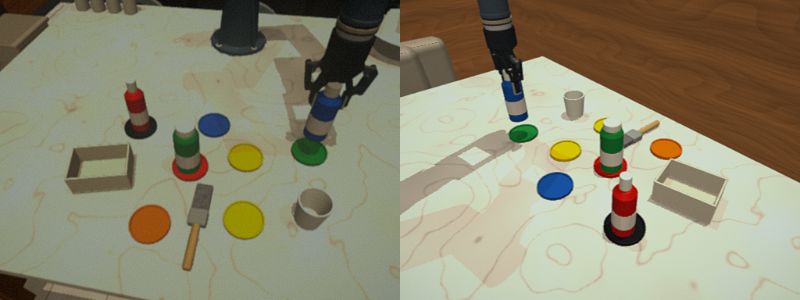

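{"fn": "drive_tool", "kwargs": {"motion": [[[35,0.3,-1.5,0,0],[35,0.6,-3.1,0,0],[35,0.9,-4.7,0,0],[35,1.2,-6.3,0,0],[35,1.5,-7.7,0,0],[35,1.65,-8.6,0,0],[35,1.65,-8.6,0,0],[35,1.65,-8.6,0,0],[35,1.65,-8.6,1.0,0],[35,1.65,-8.6,1.6,0]]]}}

```text
t: 11.45
tcp_pos: [0.4737, -0.0133, 0.1003]
tool_rot: [-0.0, 1.0, 0.0, -0.001]
force: [0.1, 0.2, -3.8]
finger_gap: 0.636
gripper_force: 49.6
```

{"fn": "drive_tool", "kwargs": {"motion": [[[35,0,0,0.1,0],[35,0,0,0.1,0],[35,0,0,0.1,0]]]}}

```text
t: 11.75
tcp_pos: [0.4748, -0.0142, 0.0991]
tool_rot: [-0.0, 1.0, -0.0, 0.0]
force: [0.2, -0.6, -2.9]
finger_gap: 0.64
gripper_force: 49.6
```

```bash
python3 - <<'E'
from h import *
goto(.4745,-.0155,.0914)
c=manip.camera_model("wrist"); im=manip.snapshot("wrist"); cv2.imwrite("pics/w9.png",im[:,:,::-1])
p=comp(mask(im,"blue"),(255,200),300); n,l,st,_=cv2.connectedComponentsWithStats(mask(im,"blue")); print(st[st[:,4]>150][1:])
E
```

```text
tcp [ 0.4748 -0.0142  0.0991] t 11.75 shift units [ 0.012 -0.044  0.256] dist 0.008 tilt [ 1.e-03 -2.e-04 -1.e+00] yaw x-axis deg -179.96
[[ 205  150   98   73 3201]
 [ 202  197  107  108 6756]]
```

View pics/w9.png

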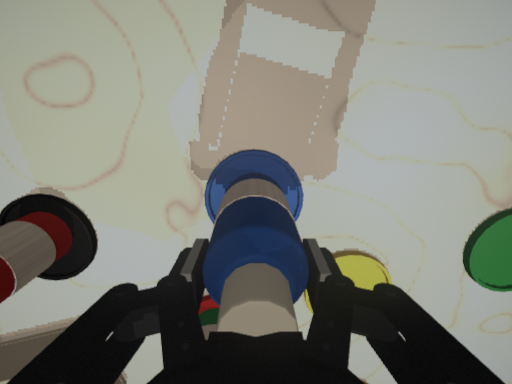

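{"fn": "drive_tool", "kwargs": {"motion": [[[35,0,-0.03,0.12,0],[35,0,-0.03,0.2,0],[35,0,-0.03,0.25,0],[35,0,-0.03,0.28,0],[35,0,-0.03,0.28,0]]]}}

```text
t: 12.3
tcp_pos: [0.4747, -0.0159, 0.0914]
tool_rot: [0.0, 1.0, -0.0, 0.001]
force: [-1.3, -0.6, 6.3]
finger_gap: 0.64
gripper_force: 50.5
```

{"fn": "drive_tool", "kwargs": {"motion": [[[62,0,0,0,0],[72,0,0,0,0],[85,0,0,0,0],[85,0,0,0,0],[85,0,0,-0.6,0],[85,0,0,-2.2,0],[85,-0.5,0,-3.8,0],[85,-1.5,0,-5.4,0],[85,-3.0,-0.6,-6.6,0],[85,-4.5,-1.2,-7.2,0]]]}}

```text
t: 13.3
tcp_pos: [0.5955, -0.0455, 0.3025]
tool_rot: [-0.0, 1.0, -0.0, 0.002]
force: [2.5, -0.7, -1.2]
finger_gap: 0.998
gripper_force: 0.0
```

{"fn": "drive_tool", "kwargs": {"motion": [[[85,-0.7,-0.1,0,0],[85,-0.7,-0.1,0,0],[85,-0.7,-0.1,0,0],[85,-0.7,-0.1,0,0]]]}}

```text
t: 13.7
tcp_pos: [0.6134, -0.0482, 0.2977]
tool_rot: [0.0, 1.0, 0.0, -0.002]
force: [0.0, 0.3, 0.5]
finger_gap: 0.99
gripper_force: 0.0
```

```bash
python3 - <<'E'
from h import *
c=manip.camera_model("wrist"); im=manip.snapshot("wrist"); cv2.imwrite("pics/w10.png",im[:,:,::-1])
goto(.63,-.055,.085)
for k,X in {"green":(.531,.248),"blue":(.4748,-.015),"red":(.632,-.0513)}.items():
    q=project(c,[*X,.01])[0]; p=biggest(mask(im,k),q); r,res=tray([c],[p]); print(k,len(p),r.x.round(4),np.abs(res(r.x)).mean().round(4),p.min(0),p.max(0))
print(project(c,[[.63,-.055,.147],[.4745,-.0155,.155]]))
E
```

```text
tcp [ 0.6135 -0.0482  0.2979] t 13.75 shift units [-0.57  -0.231  7.096] dist 0.214 tilt [-3.e-03  8.e-04 -1.e+00] yaw x-axis deg 179.98
green 2883 [0.5294 0.2446] 0.002 [415  76] [475 137]
blue 2178 [ 0.4711 -0.015 ] 0.0021 [247  25] [307 100]
red 786 [ 0.6308 -0.052 ] 0.0007 [226 143] [280 187]
[[249.15206393 197.42678013]
 [289.14832729  45.74348583]]
```

View pics/w10.png

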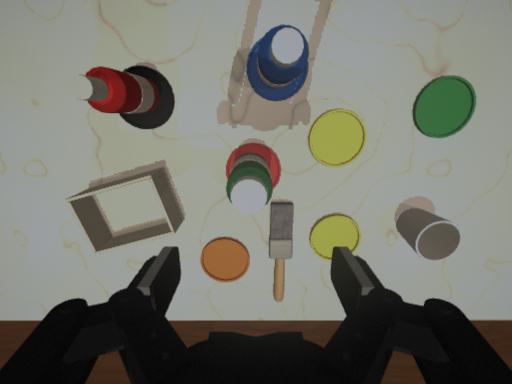

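{"fn": "drive_tool", "kwargs": {"motion": [[[85,-0.5,-0.22,1.0,0],[85,-0.5,-0.22,2.6,0],[85,-0.5,-0.22,4.1,0],[85,-0.5,-0.22,5.6,0],[85,-0.5,-0.22,6.7,0],[85,-0.5,-0.22,7.2,0],[85,-0.5,-0.22,7.26,0],[85,-0.5,-0.22,7.26,0]]]}}

```text
t: 14.55
tcp_pos: [0.6309, -0.0556, 0.0821]
tool_rot: [0.0, 1.0, -0.0, 0.001]
force: [-0.3, 0.6, 0.7]
finger_gap: 0.995
gripper_force: 0.0
```

```bash
python3 - <<'E'
from h import *
goto(.6285,-.055,.08)
c=manip.camera_model("wrist"); im=manip.snapshot("wrist"); cv2.imwrite("pics/w11.png",im[:,:,::-1])
q=project(c,[.631,-.052,.01])[0]; p=biggest(mask(im,"red"),q); r,res=tray([c],[p]); print(len(p),r.x.round(4),np.abs(res(r.x)).mean().round(4),p.min(0),p.max(0))
n,l,st,_=cv2.connectedComponentsWithStats(mask(im,"green")); print(st[st[:,4]>150][1:])
E
```

```text
tcp [ 0.6309 -0.0556  0.0821] t 14.55 shift units [0.08  0.018 0.069] dist 0.003 tilt [ 1.5e-03 -4.0e-04 -1.0e+00] yaw x-axis deg 179.98
2839 [ 0.6308 -0.0515] 0.0005 [208 153] [312 231]
[[ 226  173   57   16  205]
 [ 193  197  122  110 6998]]
```

{"fn": "drive_tool", "kwargs": {"motion": [[[75,0.05,0,0.03,0],[68,0.05,0,0.03,0],[64,0.05,0,0.03,0],[50,0.05,0,0.03,0],[40,0.05,0,0.03,0],[40,0.05,0,0.03,0],[40,0.05,0,0.03,0],[40,0.05,0,0.03,0]]], "squeeze": 45}}

```text
t: 15.4
tcp_pos: [0.6295, -0.0558, 0.0813]
tool_rot: [0.0, 1.0, -0.0, 0.001]
force: [-0.5, -0.6, 6.0]
finger_gap: 0.683
gripper_force: 49.7
```

{"fn": "drive_tool", "kwargs": {"motion": [[[40,0,0,-0.3,0],[40,0,0,-0.9,0],[40,0,0,-2.0,0],[40,0,0,-2.0,0],[40,0,0,-2.0,0]]]}}

```text
t: 15.9
tcp_pos: [0.6286, -0.0554, 0.1401]
tool_rot: [0.0, 1.0, 0.0, 0.0]
force: [-0.7, 0.3, -3.8]
finger_gap: 0.684
gripper_force: 49.9
```

```bash
python3 - <<'E'
from h import *
goto(.5308,.2455,.09)
cams=[manip.camera_model(n) for n in("scene","side")]; ims=[manip.snapshot(n) for n in("scene","side")]
for n,i in zip(("scene","side"),ims): cv2.imwrite(f"pics/{n}12.png",i[:,:,::-1])
for k,X,z in (("green",manip.sense()["tcp_pos"][:2],.14),("blue",(.4745,-.0155),.1),("red",(.515,-.22),.1)):
    p=[biggest(mask(i,k),project(c,[*X,z])[0]) for i,c in zip(ims,cams)]
    print(k,bottle(cams,p).round(4),[len(q) for q in p])
E
```

```text
tcp [ 0.6286 -0.0554  0.1401] t 15.9 shift units [ 3.266 10.027  1.668] dist 0.32 tilt [ 1.e-04  0.e+00 -1.e+00] yaw x-axis deg 179.97
green [ 0.6197 -0.0608] [973, 688]
blue [ 0.4815 -0.0048] [292, 867]
red [ 0.508  -0.2236] [597, 1057]
```

{"fn": "drive_tool", "kwargs": {"motion": [[[40,0.4,1.3,0,0],[40,0.9,2.8,0,0],[40,1.4,4.3,0,0],[40,1.9,5.8,0,0],[40,2.4,7.3,0,0],[40,2.9,8.8,0,0],[40,3.25,10.03,0,0],[40,3.25,10.03,0,0],[40,3.25,10.03,0.8,0],[40,3.25,10.03,1.4,0]]]}}

```text
t: 17.0
tcp_pos: [0.5306, 0.2453, 0.0963]
tool_rot: [-0.0, 1.0, -0.0, -0.001]
force: [-0.0, -0.2, -3.9]
finger_gap: 0.686
gripper_force: 50.6
```

{"fn": "drive_tool", "kwargs": {"motion": [[[40,0,0,0.2,0],[40,0,0,0.3,0],[40,0,0,0.3,0],[40,0,0,0.3,0]]]}}

```text
t: 17.4
tcp_pos: [0.5322, 0.2453, 0.0896]
tool_rot: [0.001, 1.0, 0.0, 0.001]
force: [0.3, 0.7, -4.7]
finger_gap: 0.689
gripper_force: 50.5
```

```bash
python3 - <<'E'
from h import *
goto(.5308,.2455,.0813)
c=manip.camera_model("wrist"); im=manip.snapshot("wrist"); cv2.imwrite("pics/w13.png",im[:,:,::-1])
n,l,st,_=cv2.connectedComponentsWithStats(mask(im,"green")); print(st[st[:,4]>150][1:])
q=project(c,[.531-.03,.2455,.01])[0]; p=biggest(mask(im,"green"),q); r,res=tray([c],[p]); print(len(p),r.x.round(4),np.abs(res(r.x)).mean().round(4),p.min(0),p.max(0))
E
```

```text
tcp [0.5322 0.2453 0.0896] t 17.4 shift units [0.046 0.008 0.278] dist 0.008 tilt [ 1.2e-03  2.0e-04 -1.0e+00] yaw x-axis deg 179.94
[[ 205  150  102   73 3405]
 [ 194  200  123  111 7255]]
3405 [0.5307 0.2457] 0.0007 [205 150] [306 222]
```

{"fn": "drive_tool", "kwargs": {"motion": [[[40,0,0,0.14,0],[40,0,0,0.22,0],[40,0,0,0.27,0],[40,0,0,0.3,0],[40,0,0,0.3,0]]]}}

```text
t: 17.95
tcp_pos: [0.5315, 0.2454, 0.0813]
tool_rot: [0.0, 1.0, -0.0, 0.0]
force: [-1.4, -1.5, 4.8]
finger_gap: 0.683
gripper_force: 51.4
```

{"fn": "drive_tool", "kwargs": {"motion": [[[66,0,0,0,0],[75,0,0,0,0],[85,0,0,0,0],[85,0,0,0,0],[85,0,0,-0.6,0],[85,0,0,-2.2,0],[85,0,0,-3.8,0],[85,0,-0.5,-5.4,0],[85,0,-1.5,-6.6,0],[85,0.1,-3,-7.2,0]]]}}

```text
t: 18.95
tcp_pos: [0.5305, 0.1562, 0.3003]
tool_rot: [-0.001, 1.0, 0.001, 0.004]
force: [1.5, -0.4, -0.5]
finger_gap: 0.994
gripper_force: 0.0
```

{"fn": "drive_tool", "kwargs": {"motion": [[[85,0,-1.6,0,0],[85,0,-3.2,0,0],[85,0,-4.8,0,0],[85,0.2,-6.4,-0.3,0],[85,0.3,-8.0,-0.3,0],[85,0.4,-9.6,-0.3,0],[85,0.4,-11.2,-0.3,0],[85,0.45,-12.5,-0.3,0],[85,0.45,-12.5,-0.3,0],[85,0.45,-12.5,-0.3,0]]]}}

```text
t: 19.95
tcp_pos: [0.5143, -0.2202, 0.3046]
tool_rot: [0.001, 1.0, 0.001, -0.0]
force: [0.0, 0.6, 0.6]
finger_gap: 0.991
gripper_force: 0.0
```

```bash
python3 - <<'E'
from h import *
goto(.5147,-.2201,.0925)
c=manip.camera_model("wrist"); im=manip.snapshot("wrist"); cv2.imwrite("pics/w14.png",im[:,:,::-1])
print(project(c,[[.5147,-.2201,.160],[.4745,-.0155,.155],[.5307,.2455,.147],[.6308,-.0515,.01]]).round(1))
for k,X in {"blue":(.4748,-.015),"red":(.632,-.0513)}.items():
    q=project(c,[*X,.01])[0]; p=biggest(mask(im,k),q); r,res=tray([c],[p]); print(k,len(p),r.x.round(4),np.abs(res(r.x)).mean().round(4),p.min(0),p.max(0))
E
```

```text
tcp [ 0.5143 -0.2202  0.3046] t 19.95 shift units [-1.800e-02 -4.000e-03  7.072e+00] dist 0.212 tilt [-7.0e-04  1.1e-03 -1.0e+00] yaw x-axis deg 179.83
[[255.1 185.1]
 [441.6 148. ]
 [645.9 194. ]
 [348.8 224. ]]
blue 2 [ 0.5082 -0.0392] 0.0 [385 134] [386 135]
red 1848 [ 0.6303 -0.051 ] 0.0021 [323 199] [373 245]
```

View pics/w14.png

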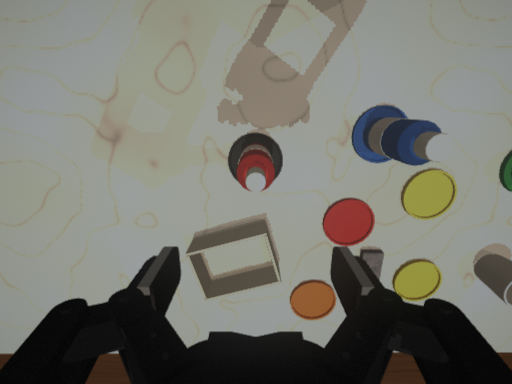

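```bash
python3 - <<'E'
from h import *
c=manip.camera_model("wrist"); im=cv2.imread("pics/w14.png")
g=cv2.cvtColor(im,cv2.COLOR_BGR2GRAY)
print(g[166:206,255].tolist()); print(g[182,238:274].tolist())
for r in range(186,196): print(r,cast(c,[(255,r)],.16)[0].round(4)-[.012,0])
cv2.imwrite("pics/crop14.png",cv2.resize(im[120:210,205:305],None,fx=6,fy=6,interpolation=cv2.INTER_CUBIC))
E
```

```text
[72, 82, 85, 86, 86, 88, 126, 152, 157, 157, 157, 157, 158, 157, 157, 157, 157, 156, 156, 157, 157, 156, 157, 157, 156, 156, 156, 156, 156, 156, 156, 156, 156, 157, 157, 157, 156, 156, 157, 156]
[133, 85, 68, 66, 66, 68, 68, 103, 155, 157, 156, 157, 157, 157, 157, 157, 157, 157, 157, 157, 157, 157, 157, 157, 158, 158, 157, 143, 79, 69, 70, 70, 70, 78, 114, 157]
186 [ 0.5038 -0.219 ]
187 [ 0.505 -0.219]
188 [ 0.5062 -0.219 ]
189 [ 0.5073 -0.219 ]
190 [ 0.5085 -0.219 ]
191 [ 0.5097 -0.219 ]
192 [ 0.5109 -0.219 ]
193 [ 0.5121 -0.219 ]
194 [ 0.5133 -0.219 ]
195 [ 0.5145 -0.219 ]
```

View pics/crop14.png

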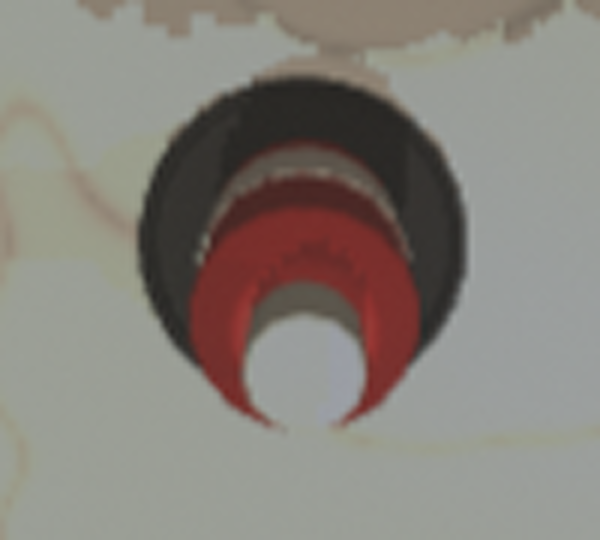

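{"fn": "drive_tool", "kwargs": {"motion": [[[85,0.08,0.02,1.0,0],[85,0.08,0.02,2.6,0],[85,0.08,0.02,4.1,0],[85,0.08,0.02,5.6,0],[85,0.08,0.02,6.5,0],[85,0.08,0.02,7.0,0],[85,0.08,0.02,7.07,0],[85,0.08,0.02,7.07,0]]]}}

```text
t: 20.8
tcp_pos: [0.5126, -0.2177, 0.0931]
tool_rot: [-0.001, 1.0, 0.0, -0.0]
force: [1.2, -0.0, -0.4]
finger_gap: 0.992
gripper_force: 0.0
```

{"fn": "drive_tool", "kwargs": {"motion": [[[65,0,0,0,0],[56,0,0,0,0],[52,0,0,0,0],[40,0,0,0,0],[30,0,0,0,0],[30,0,0,0,0],[30,0,0,0,0],[30,0,0,0,0]]], "squeeze": 45}}

```text
t: 21.6
tcp_pos: [0.513, -0.2195, 0.0945]
tool_rot: [0.0, 1.0, -0.001, 0.001]
force: [-0.2, 0.7, 5.8]
finger_gap: 0.565
gripper_force: 45.8
```

{"fn": "drive_tool", "kwargs": {"motion": [[[30,0,0,-0.3,0],[30,0,0,-0.9,0],[30,0,0,-2.3,0],[30,0,0,-2.8,0],[30,0,0,-2.8,0]]]}}

```text
t: 22.1
tcp_pos: [0.5137, -0.2199, 0.1799]
tool_rot: [0.0, 1.0, -0.002, 0.002]
force: [0.1, -0.1, -2.3]
finger_gap: 0.566
gripper_force: 47.9
```

```bash
python3 - <<'E'
from h import *
goto(.6308,-.0515,.0925); print(manip.sense()["finger_gap"])
E
```

```text
tcp [ 0.5137 -0.2199  0.1799] t 22.1 shift units [-3.885  5.624  2.912] dist 0.223 tilt [ 0.005  -0.0035 -1.    ] yaw x-axis deg 179.97
0.5664721376814442
```

{"fn": "drive_tool", "kwargs": {"motion": [[[30,-0.5,0.8,0,0],[30,-1.4,2.0,0,0],[30,-2.2,3.2,0,0],[30,-3.0,4.4,0,0],[30,-3.94,5.61,0,0],[30,-3.94,5.61,0,0],[30,-3.94,5.61,0.8,0],[30,-3.94,5.61,1.8,0],[30,-3.94,5.61,2.4,0],[30,-3.94,5.61,2.5,0]]]}}

```text
t: 23.1
tcp_pos: [0.6268, -0.0503, 0.0977]
tool_rot: [0.0, 1.0, 0.001, -0.005]
force: [-0.4, 0.1, -3.0]
finger_gap: 0.565
gripper_force: 48.0
```

{"fn": "drive_tool", "kwargs": {"motion": [[[30,0,0,0,0],[30,0,0,0,0],[30,0,0,0,0]]]}}

```text
t: 23.4
tcp_pos: [0.6315, -0.0511, 0.1033]
tool_rot: [0.0, 1.0, -0.0, 0.001]
force: [0.2, -0.2, -2.8]
finger_gap: 0.565
gripper_force: 48.1
```

```bash
python3 - <<'E'
from h import *
goto(.6308,-.0515,.0945)
E
```

```text
tcp [ 0.6315 -0.0511  0.1033] t 23.4 shift units [ 0.022 -0.013  0.292] dist 0.009 tilt [ 2.4e-03 -6.0e-04 -1.0e+00] yaw x-axis deg 179.96
```

{"fn": "drive_tool", "kwargs": {"motion": [[[30,0,0,0.14,0],[30,0,0,0.22,0],[30,0,0,0.27,0],[30,0,0,0.3,0],[30,0,0,0.3,0]]]}}

```text
t: 23.9
tcp_pos: [0.6311, -0.0507, 0.0946]
tool_rot: [0.0, 1.0, -0.0, 0.001]
force: [-1.6, -0.2, 4.5]
finger_gap: 0.567
gripper_force: 48.8
```

{"fn": "drive_tool", "kwargs": {"motion": [[[56,0,0,0,0],[70,0,0,0,0],[85,0,0,0,0],[85,0,0,0,0],[85,0,0,-0.6,0],[85,0,0,-2.2,0],[85,0,0,-3.8,0],[85,0.5,0.6,-5.4,0],[85,1.5,1.2,-6.6,0],[85,2.8,2,-7.5,0]]]}}

```text
t: 24.9
tcp_pos: [0.5524, 0.0063, 0.3175]
tool_rot: [0.001, 1.0, -0.0, 0.003]
force: [0.3, 0.2, 0.5]
finger_gap: 0.995
gripper_force: 0.0
```

{"fn": "drive_tool", "kwargs": {"motion": [[[85,1.3,0.6,-0.5,0],[85,2.0,1.2,-0.5,0],[85,2.0,1.2,-0.5,0],[85,2.0,1.2,-0.5,0],[85,2.0,1.2,-0.5,0]]]}}

```text
t: 25.4
tcp_pos: [0.4923, 0.042, 0.3295]
tool_rot: [0.0, 1.0, -0.0, 0.0]
force: [-0.1, 0.2, 0.0]
finger_gap: 0.995
gripper_force: 0.0
```

```bash
python3 - <<'E'
from h import *
goto(.47,.07,.34)
names=("scene","side","wrist"); cams=[manip.camera_model(n) for n in names]; ims=[manip.snapshot(n) for n in names]
for n,i in zip(names,ims): cv2.imwrite(f"pics/{n}20.png",i[:,:,::-1])
T={"blue":(.4742,-.0155,.155),"green":(.5307,.2455,.147),"red":(.6308,-.0515,.16)}
tiles=[]
for k,(x,y,z) in T.items():
    for i,c in zip(ims,cams):
        j=i[:,:,::-1].copy()
        th=np.linspace(0,2*np.pi,60); ra={"blue":.016,"green":.022,"red":.012}[k]
        j=cv2.resize(j,None,fx=4,fy=4,interpolation=cv2.INTER_CUBIC)
        for R_,zz in((.046,.01),(ra,z)):
            q=project(c,np.c_[x+R_*np.cos(th),y+R_*np.sin(th),zz+0*th])
            cv2.polylines(j,[np.int32(q*4+1.5)],True,(255,0,255),1)
        u=(project(c,[x,y,.07])[0]*4).astype(int); a=cv2.copyMakeBorder(j,200,200,200,200,cv2.BORDER_CONSTANT)
        tiles.append(cv2.resize(a[u[1]+200-200:u[1]+400,u[0]:u[0]+400],(260,260)) if 1 else 0)
g=np.vstack([np.hstack(tiles[3*i:3*i+3]) for i in range(3)]); cv2.imwrite("pics/check20.png",cv2.resize(g,(600,600)))
E
```

```text
tcp [0.4923 0.042  0.3295] t 25.4 shift units [ 0.744  0.933 -0.35 ] dist 0.037 tilt [ 6.e-04 -4.e-04 -1.e+00] yaw x-axis deg 179.95
```

View pics/check20.png

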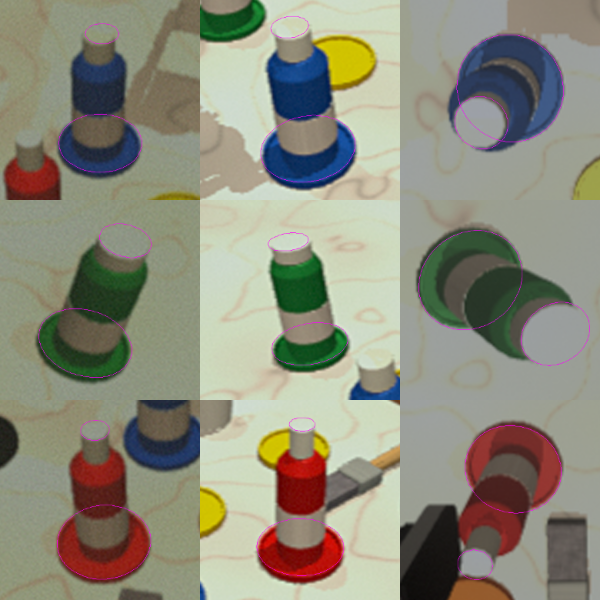

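```bash
python3 -c "
from station import manip
print(manip.sign_off())"
```

```text
the job is handed in; nothing more can be done
None
```

All three bottles now stand upright in the trays of their own colour, within about 2 mm of centre in the final three-camera check. I handed the job in at about 25 s, with the gripper clear and the cup, basket and brush not touched.

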